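Trip the hidden tray catch with the release pin

TASK

The spares tray of the blue box is locked. Take the red-handled release pin from its stand, reach with it through the slot in the lid and feel gently along the slot in the direction of the yellow arrow until the hidden spring catch gives and the tray springs out, a few newtons being enough, without pressing hard on anything in or on the box. Then put the pin back in its stand, and leave the tray out and the things lying around untouched.

Things in the scene. Friction and masses are not known exactly. Their poses are not given: they have to be found in the camera images.
- slot (a point): centre of the slot, on the lid's top face, 40 mm behind the box's centre (+x); axes as the box. The slot is 12 mm wide (x), 58 mm long (y) and opens into a closed compartment 76 mm deep below the lid. In it hides the catch, an upright steel finger 22 mm wide (x), from 12 to 64 mm below the lid's top: a pin 25 to 48 mm deep meets it squarely from -y
- slot_start (a point): point on the lid's top face on the slot's centre line, 23 mm from its centre towards the arrow's tail (-y); axes as the box. A pin lowered here clears the finger. The finger's face at rest lies anywhere from 15 mm before the slot's centre (-y) to 19 mm past it (+y); it differs from box to box and cannot be measured, only felt
- housing: the fixed blue box, 160 (x) x 120 (y) x 84 mm (z) with its tray and catch; origin at the centre of its underside; the tray front faces -x. The level grey lid is 4 mm thick, 164 x 124 mm. A flat yellow arrow on it, 22 mm in front of the slot, points to +y, the way the catch gives
- tray (a joint): how far the grey tray has come out of the box's front, in m: 0 locked, 0.05 fully out; a spring drives it out by itself when the catch trips. The catch finger starts to yield to +y at about 1.5 N, trips after 6 mm at about 3 to 4 N, meets a rigid stop after 7.5 mm, and springs back when left
- pin_grip (a point): grip point of the loose release pin, on its axis, 78 mm above its tip; z up. Steel pin 8 mm thick, 50 mm long, tapered tip; above it a collar 22 mm across, 4 mm thick; above that a red handle 16 (x) x 26 (y) x 40 mm high. The grip point is 24 mm above the collar, 16 mm below the handle's top. 0.08 kg; it stands upright in its stand
- pin_tip (a point): the lower end of the release pin, on its axis; same axes
- pin: the release pin; origin at its tip
- stand_hole (a point): centre of the mouth of the stand's hole. The stand is a fixed grey block 56 x 56 x 52 mm high with two dark screwed ears at its foot and one upright through hole, 13 mm in diameter, with a 2 mm chamfer; the pin's collar rests on its top, the tip then being 2 mm above the worktop
- knob: bystander: loose black star knob with a threaded stud, 35 x 38 x 43 mm, origin under its centre
- cog: bystander: loose steel gear 60 mm in diameter, 22 mm high, origin under its centre
- cylinder: bystander: loose pneumatic cylinder 35 x 150 x 46 mm, origin under its centre
- block: bystander: loose grey clamp jaw block 50 x 79 x 40 mm, origin under its centre
- fitting: bystander: loose brass hose fitting 17 x 40 x 19 mm, origin under its centre
Not all that is in view belongs to the job. Several things look just like the pin: the one meant starts farthest to the robot's right.

How it is judged:
By the outcome, as a careful person would: the job done as asked, in the order asked, and still so for the second after the job is handed in, with the robot touching nothing.
It also fails if it takes over 64 s, if anything falls off the work surface, if the arm or the gripper's body presses on something with over 40 N, if the wrist force passes 120 N, or if a joint passes its speed limit or range.

ROBOT

A 6-joint arm with a two-finger parallel gripper is mounted at the origin on a cart in front of the work surface, level with it; the furniture and walls round the work are solid. World frame = base frame: x ahead of the robot, y to its left, z up, the work surface at z = 0. Lengths are in m, angles in rad, forces in N, time in s.
With the tool pointing down it reaches from about 0.375 to 0.975 m from the base axis. Payload 3.8 kg.
Tool frame: the origin (TCP) lies at the very end of the fingers, on their centre line; the grasp point (between the pads) lies 19 mm behind it; z points along the fingers, y is the line along which they close (so a half turn about z gives the same grasp; the last joint's range is limited). The gripper opens to 85 mm and grips with 20 to 120 N. Pads are 22 mm wide; open, the fingers measure 114 mm over their backs; the gripper's body (76 mm by 85 mm) begins 54 mm behind the grasp point. The pads swing forward as they close: fully open they stand 13 mm farther back than shut.
Start: joints at [1.07, 0.264, 1.604, -0, 1.274, -0.037], TCP at [0.302, 0.604, 0.231] pointing down, gripper open.
Joint ranges: [-2.63, 2.63], [-0.94, 2.18], [0.31, 2.57], [-1.31, 4.45], [0, 2.66], [-2.55, 2.55]. Speed limits (rad/s): [2.57, 2.57, 3.14, 3.14, 3.14, 3.14].

INTERFACE

Orientations are given as a rotation vector (axis times angle).
In Python, from workcell import * gives the robot as it stands.
- The arm moves only by the shell command python3 -m crank 'ROWS' [OPENING] [FORCE]. ROWS is JSON, a list that holds one entry, the list of rows, each a list of 6 numbers: the shift along the tool's x, y, z in cm, then the turn, a rotation vector about the tool's x, y, z in rad. In form: [[[dx, dy, dz, ax, ay, az], ...]]. A call has 1 to 8 rows; each row shifts and turns the commanded pose from where the row before left it, along the tool's axes as they then stand; what a row does not reach is not made up. A row lasts 1/12 s, in which the tool goes at most 41.7 mm and 7.16 degrees, less where a joint would pass 70% of its speed; a pose out of reach is approached as far as the arm can. A call with a gripper value outside its range is refused whole. OPENING is the finger opening in cm, from 0 to 8.54, set as the call begins (- or left out, the last holds). The fingers move at their own pace and stop on an object; FORCE is the grip in N (left out, the last holds). Time passes only in rows, so rows that do not move let the fingers close. It gives the time, the measured TCP pose, the force, the opening and the grip force at its end, in the units of the state.
- read_state(): the state, without advancing time (a new reading comes with each control period).
- read_camera(name): name is "scene" or "side" or "wrist"; returns the picture (480x640x3 uint8, blue, green, red); there is no depth.
- camera_model(name): a dict with "camera_matrix" (3x3 intrinsics, pixels), "R" (3x3) and "t" (3): a world point X has camera coordinates R X + t. Camera axes: x right, y down, z forward; pixel columns grow to the right and rows downward; lengths in m; the calibration is good to about 2 mm. A picture is of the moment at which its call begins: read the wrist's pose just before it. camera_model takes no time and is no camera call; for the wrist camera it gives the pose at the moment of the call.
- finish_job(): hands the job in; it is judged then, once.
The state is a dict: "time": time; "q": joint angles; "joint_vel": joint speeds; "joint_torque": joint torques, N m; "tool_pos": TCP position; "tcp_rot": TCP orientation; "wrist_force": force on the tool from outside, world axes, zero at the start; "torque": the same for the moment, N m; "width": opening from 0.0 (shut) to 1.0 (fully open); "grip_force": force on a finger pad.
Only numpy, scipy, OpenCV 4.12 (cv2) and the standard library are available. Lean on these libraries where they do the work, as an engineer would, in place of code of your own. Each camera call takes 0.05 s, during which the arm holds its last target. There are 200 camera calls.

## Working session

There is one attempt and no reset: what is moved stays moved. The work goes in short steps, Python scripts to look and compute and a shell command to move; the robot and the scene stay as the last step left them, time stands still between calls to the robot, and variables do not carry over. Pictures are saved under pics/ and viewed, at most 10 in all, crops included, and the job is handed in when it is done.

```bash
mkdir -p pics; python3 - <<'E'
from workcell import *
import cv2
for n in("scene","side"):
    cv2.imwrite(f"pics/{n}0.png",read_camera(n)); m=camera_model(n); print(n,m)
s=read_state();print(s)
E
```

```text
scene {'camera_matrix': array([[595.94655742,   0.        , 331.89524572],
       [  0.        , 595.94655742, 238.57511464],
       [  0.        ,   0.        ,   1.        ]]), 'R': array([[-0.67873867, -0.73413907, -0.01880524],
       [-0.54020726,  0.51646073, -0.66441284],
       [ 0.4974836 , -0.44080397, -0.74712913]]), 't': array([0.38317922, 0.28172699, 1.08101692])}
side {'camera_matrix': array([[531.06035104,   0.        , 313.96044612],
       [  0.        , 531.06035104, 233.07958789],
       [  0.        ,   0.        ,   1.        ]]), 'R': array([[ 0.99857137,  0.05341762, -0.00133607],
       [ 0.02401887, -0.47105551, -0.8817765 ],
       [-0.04773177,  0.88048468, -0.47166557]]), 't': array([-0.46733314,  0.1059414 ,  1.24188866])}
{'time': 0.1, 'q': array([ 1.07011991e+00,  2.64674896e-01,  1.60525983e+00,  1.42600648e-05,
        1.27369504e+00, -3.68832103e-02]), 'joint_vel': array([-0.00084337, -0.00196834, -0.0028157 , -0.00246115,  0.00096693,
       -0.00029666]), 'joint_torque': array([ 3.19485680e-04, -5.16706181e+01, -3.68591630e+01, -2.57842396e-05,
        6.23924512e-03,  1.05146859e-05]), 'tool_pos': array([0.30162326, 0.60311396, 0.23007639]), 'tcp_rot': array([-0.72189137, -3.05695707,  0.00307878]), 'wrist_force': array([-0.28447751, -0.75060073, -0.08145599]), 'torque': array([ 0.00364321, -0.06526381, -0.00823345]), 'grip_force': 0.0, 'width': 1.0018648297793902}
```

View pics/scene0.png

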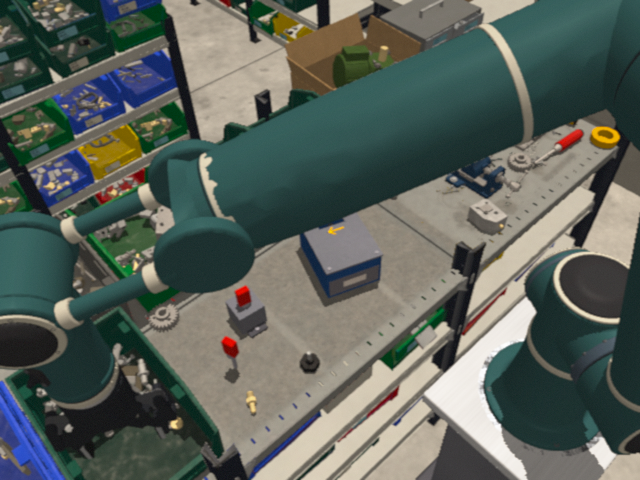

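View pics/side0.png

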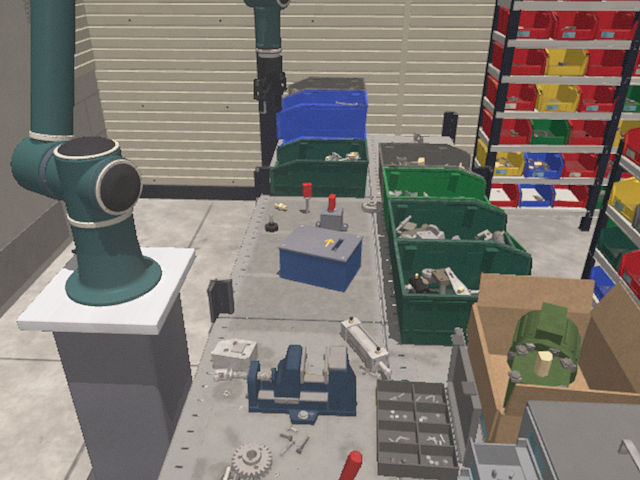

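Scene: stand with red pin at (243,297), a second red pin at (229,347), box lid at (340,240) partly hidden by the arm. Side: stand pin (332,200), other pin (307,188), slot (337,243). The side camera looks along +y, so the pin in the stand is the rightmost one.

```bash
cat > h.py <<'E'
from workcell import *
import numpy as np, cv2
def ray(m,uv):
    d=m["R"].T@np.linalg.inv(m["camera_matrix"])@np.array([*uv,1.]); return -m["R"].T@m["t"],d
def onz(m,uv,z):
    c,d=ray(m,uv); return (c+d*(z-c[2])/d[2]).round(4)
def proj(m,X):
    p=m["camera_matrix"]@(m["R"]@np.array(X)+m["t"]); return (p[:2]/p[2]).round(1)
E
python3 - <<'E'
from h import *
m=camera_model("side"); 
print("slot",onz(m,(337,243),.084),"stand pin top",onz(m,(332,196),.094+.052-.052+.002),"hole",onz(m,(332,209),.052),"other",onz(m,(307,184),.094))
m=camera_model("scene"); print("stand pin",onz(m,(243,289),.096),"other",onz(m,(229,340),.096),"lidarrow",onz(m,(335,230),.084))
a=cv2.imread("pics/scene0.png")[190:420,130:400];b=cv2.imread("pics/side0.png")[170:300,240:400]
o=np.zeros((600,800,3),np.uint8);a=cv2.resize(a,(400,341));b=cv2.resize(b,(738,600))
cv2.imwrite("pics/sidecrop.png",b)
w=camera_model("wrist");s=read_state();print("wrist c",-w["R"].T@w["t"],s["tool_pos"],w["R"],w["camera_matrix"][0,0])
E
```

```text
slot [0.5186 0.0458 0.084 ] stand pin top [0.5014 0.2813 0.096 ] hole [0.5018 0.2928 0.052 ] other [0.4289 0.3648 0.094 ]
stand pin [0.5004 0.2868 0.096 ] other [0.4272 0.3732 0.096 ] lidarrow [0.4989 0.0497 0.084 ]
wrist c [0.23277619 0.63810981 0.3719959 ] [0.30162326 0.60311396 0.23007639] [[ 0.44760448  0.89422444 -0.00358906]
 [ 0.85362685 -0.42608075  0.2996271 ]
 [ 0.26640465 -0.13717815 -0.95404964]] 374.3493923329652
```

View pics/sidecrop.png

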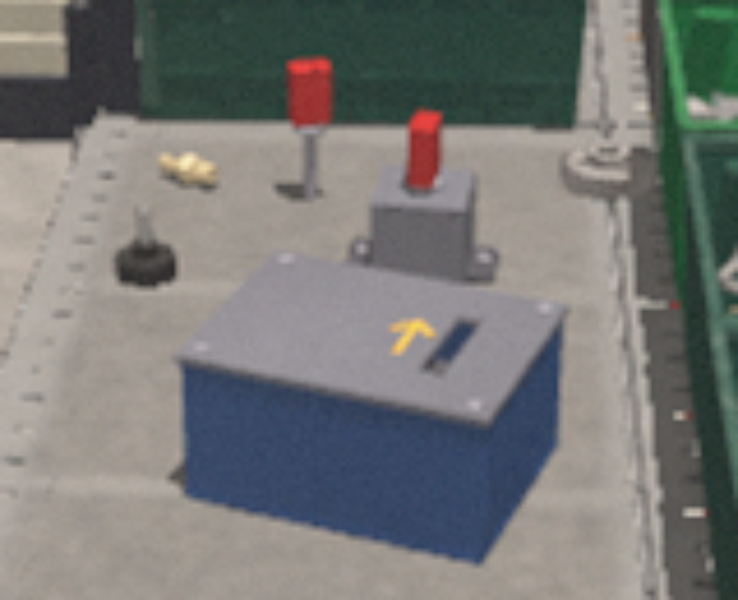

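Shows the box yawed about −10°, the slot at crop (452,347) with the arrow in front, and the pin in its stand at crop (425,150). I'll move the wrist camera over both.

```bash
python3 -m crank '[[[-2.7,-2.2,-1.6,0,0,0],[-2.7,-2.2,-1.6,0,0,0],[-2.7,-2.2,-0.8,0,0,0],[-2.7,-2.2,-0.8,0,0,0],[-2.7,-2.2,-0.8,0,0,0],[-2.7,-2.2,-0.8,0,0,0],[-2.7,-2.2,-0.8,0,0,0],[-2.7,-2.2,-0.8,0,0,0]]]'
python3 -m crank '[[[-2.7,-2.2,-0.8,0,0,0],[-2.7,-2.2,-0.8,0,0,0],[-2.7,-2.2,-0.8,0,0,0],[-2.7,-2.2,-0.8,0,0,0],[0,0,0,0,0,0],[0,0,0,0,0,0],[0,0,0,0,0,0]]]'
python3 - <<'E'
from h import *
m=camera_model("wrist");i=read_camera("wrist");cv2.imwrite("pics/w1.png",i)
np.save("w1.npy",m,allow_pickle=True); cv2.imwrite("pics/s1.png",read_camera("scene"))
print(-m["R"].T@m["t"])
E
```

```text
time: 0.77
tool_pos: [0.4165, 0.3479, 0.3111]
tcp_rot: [-0.721, -3.057, 0.001]
wrist_force: [0.9, 0.6, -0.1]
width: 0.997
grip_force: 0.0
time: 1.35
tool_pos: [0.4733, 0.2226, 0.3428]
tcp_rot: [-0.723, -3.056, -0.0]
wrist_force: [-0.1, -1.0, -0.2]
width: 1.001
grip_force: 0.0
[0.40452539 0.25738079 0.48476599]
```

View pics/w1.png

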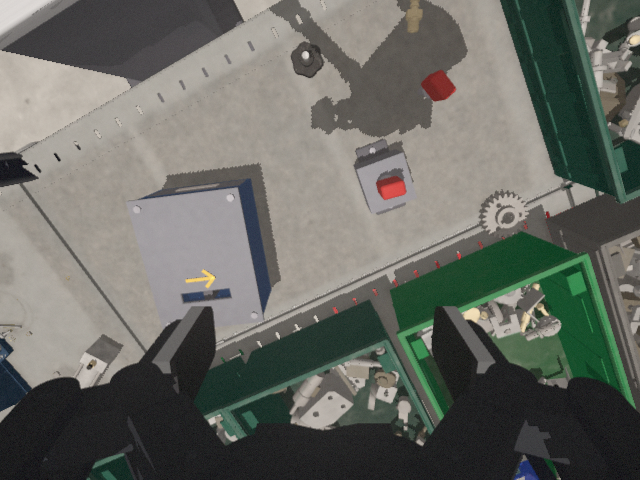

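The wrist picture shows the box at (200,250), slot (206,296), arrow (200,279), stand with pin (391,187), other pin (438,86), knob (307,60). I'll enlarge the two relevant regions.

```bash
python3 - <<'E'
import cv2,numpy as np
i=cv2.imread("pics/w1.png")
a=cv2.resize(i[170:330,120:280],(640,640),interpolation=2)[:600]
a=cv2.resize(i[172:328,122:280],None,fx=2.53,fy=3.8)
a=i[175:325,125:275];b=i[135:220,345:420]
A=cv2.resize(a,(450,450),interpolation=2);B=cv2.resize(b,(350,397),interpolation=2)
o=np.zeros((450,800,3),np.uint8);o[:450,:450]=A;o[:397,450:]=B
cv2.imwrite("pics/c1.png",o)
E
```

```text
(no output)
```

View pics/c1.png

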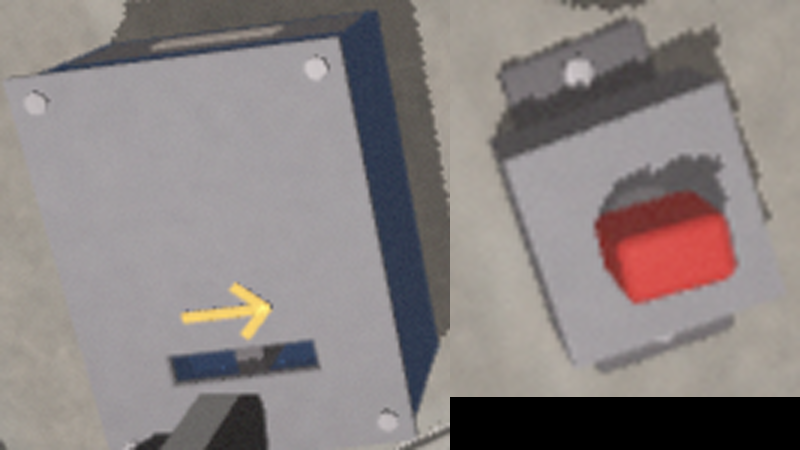

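```bash
cat > m.py <<'E'
from h import *
m=np.load("w1.npy",allow_pickle=True).item()
A=lambda u,v:(125+u/3-.33,175+v/3-.33); B=lambda u,v:(345+(u-450)/4.667-.4,135+v/4.667-.4)
def P(f,l,z): return np.array([onz(m,f(*p),z)[:2] for p in l])
lid=P(A,[(6,79),(341,37),(413,436)],.084);sl=P(A,[(169,357),(314,340),(320,367),(174,384)],.084)
st=P(B,[(498,158),(722,82),(785,290),(577,362)],.052);ha=P(B,[(614,238),(722,209),(738,270),(636,303)],.096)
ang=lambda d:np.degrees(np.arctan2(d[1],d[0]))
print("lid sides",np.linalg.norm(np.diff(lid,axis=0),axis=1),"yaw y-axis",ang(lid[1]-lid[0])-90,"x",ang(lid[2]-lid[1]))
yaw=np.radians((ang(lid[1]-lid[0])-90)+ang(lid[2]-lid[1]))/2
c=(lid[0]+lid[2])/2;x=np.array([np.cos(yaw),np.sin(yaw)]);y=np.array([-x[1],x[0]])
print("box c",c,"yaw",np.degrees(yaw),"slot from lid",c+.04*x,"slot direct",sl.mean(0),"len",np.linalg.norm(sl[1]-sl[0]),"yaw",ang(sl[1]-sl[0])-90,ang(sl[2]-sl[3])-90,"start",sl.mean(0)-.023*y)
print("stand c",st.mean(0),st[0]/2+st[2]/2,st[1]/2+st[3]/2,"yaw",ang(st[1]-st[0]),ang(st[3]-st[0]),np.linalg.norm(np.diff(st,axis=0),axis=1))
print("handle",ha.mean(0),"long",ang(ha[1]-ha[0]),ang(ha[2]-ha[3]),ang(ha[3]-ha[0]),np.linalg.norm(np.diff(ha,axis=0),axis=1))
f=P(A,[(235,349),(283,345)],.084-.012);print("finger",(f-sl.mean(0))@y)
E
python3 m.py
```

```text
lid sides [0.12360396 0.1618    ] yaw y-axis -19.519744383398873 x -20.24934331079564
box c [0.47855 0.05865] yaw -19.884543847097255 slot from lid [0.5161652  0.04504496] slot direct [0.516925 0.045625] len 0.05797180349100759 yaw -19.341353074136862 -19.391332345042173 start [0.5091021  0.02399626]
stand c [0.4974   0.291675] [0.49705 0.2912 ] [0.49775 0.29215] yaw 81.99839531618281 -4.026814204583749 [0.05675253 0.05431059 0.05468766]
handle [0.497375 0.291875] long 78.69006752597974 82.0064785063603 -5.818970901394546 [0.02447529 0.01435444 0.02373057]
finger [-0.00723288  0.01233094]
```

```bash
python3 -m crank '[[[0.47,3.63,0,0,0,0],[0.47,3.63,0,0,0,0],[0,0,0,0,0,-0.11],[0,0,0,0,0,-0.11],[0,0,0,0,0,-0.11],[0,0,4,0,0,0],[0,0,4,0,0,0],[0,0,4,0,0,0]]]' 6
python3 -m crank '[[[0,0,4,0,0,0],[0,0,2,0,0,0],[0,0,0,0,0,0],[0,0,0,0,0,0],[0,0,0,0,0,0]]]'
python3 - <<'E'
from h import *
m=camera_model("wrist");i=read_camera("wrist");cv2.imwrite("pics/w2.png",i);np.save("w2.npy",m)
s=read_state();print(s["tool_pos"],s["tcp_rot"],s["wrist_force"])
print(proj(m,[.4974,.2917,.096]))
E
```

```text
time: 2.12
tool_pos: [0.4972, 0.2936, 0.2224]
tcp_rot: [0.206, 3.133, 0.002]
wrist_force: [-0.0, -0.7, 0.1]
width: 0.699
grip_force: 0.0
time: 2.53
tool_pos: [0.4984, 0.2932, 0.165]
tcp_rot: [0.208, 3.133, 0.002]
wrist_force: [0.8, 0.6, 1.0]
width: 0.702
grip_force: 0.0
[0.49909887 0.29330134 0.16591247] [0.20806727 3.13104735 0.00357808] [-0.35817359 -0.66409767  0.83057387]
[320.3 254.8]
```

View pics/w2.png

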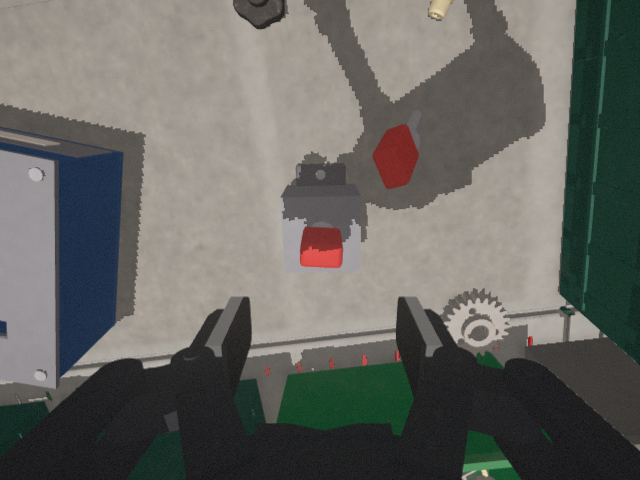

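The pin top is centred at (321.5,255) as predicted, aligned with the fingers; nothing is in the way. Descend and grasp.

```bash
python3 -m crank '[[[0.14,-0.12,2,0,0,0],[0,0,3,0,0,0],[0,0,2.5,0,0,0],[0,0,2,0,0,0],[0,0,1,0,0,0],[0,0,0,0,0,0],[0,0,0,0,0,0]]]'
python3 -m crank '[[[0,0,0,0,0,0],[0,0,0,0,0,0],[0,0,0,0,0,0],[0,0,0,0,0,0],[0,0,0,0,0,0],[0,0,0,0,0,0]]]' 0 60
```

```text
time: 3.17
tool_pos: [0.4973, 0.2914, 0.0598]
tcp_rot: [0.21, 3.133, 0.002]
wrist_force: [-0.1, 0.2, 0.1]
width: 0.704
grip_force: 0.0
time: 3.67
tool_pos: [0.4976, 0.2916, 0.0604]
tcp_rot: [0.21, 3.132, 0.003]
wrist_force: [-0.5, -0.6, 6.8]
width: 0.299
grip_force: 58.9
```

```bash
python3 -m crank '[[[0,0,-1,0,0,0],[0,0,-2,0,0,0],[0,0,-3,0,0,0],[0,0,-3.5,0,0,0],[0,0,-3,0,0,0],[0,0,0,0,0,0]]]'
python3 -m crank '[[[-0.58,-3.3,0,0,0,0],[-0.58,-3.3,0,0,0,0],[-0.58,-3.3,0,0,0,0],[-0.58,-3.3,0,0,0,0],[-0.58,-3.3,0,0,0,0],[-0.58,-3.3,0,0,0,0],[-0.58,-3.3,0,0,0,0],[-0.58,-3.3,0,0,0,0]]]'
python3 -m crank '[[[0,0,0,0,0,0.105],[0,0,0,0,0,0.105],[0,0,0,0,0,0],[0,0,0,0,0,0],[0,0,0,0,0,0],[0,0,0,0,0,0]]]'
python3 - <<'E'
from h import *
m=camera_model("wrist");i=read_camera("wrist");np.save("w3.npy",m);s=read_state()
n=camera_model("side");j=read_camera("side");k=read_camera("scene");cv2.imwrite("pics/side3.png",j);cv2.imwrite("pics/scene3.png",k);cv2.imwrite("pics/w3.png",i)
t=s["tool_pos"];print(t,s["tcp_rot"],s["wrist_force"],s["torque"],s["width"],s["grip_force"])
tip=t-[0,0,.058]
for c in("wrist","side","scene"):print(c,proj(camera_model(c),tip),proj(camera_model(c),[.5165,.0453,.084]),proj(camera_model(c),[.5088,.0236,.084]))
a=proj(n,tip);x,y=int(a[0]),int(a[1]);A=cv2.resize(j[y-50:y+50,x-45:x+45],(360,400),interpolation=2)
a=proj(camera_model("scene"),tip);x,y=int(a[0]),int(a[1]);B=cv2.resize(k[y-50:y+50,x-45:x+45],(360,400),interpolation=2)
cv2.imwrite("pics/c3.png",np.hstack([A,B]))
E
```

```text
time: 4.17
tool_pos: [0.5002, 0.2929, 0.1918]
tcp_rot: [0.209, 3.124, 0.011]
wrist_force: [1.1, 0.3, 0.6]
width: 0.297
grip_force: 60.2
time: 4.83
tool_pos: [0.5063, 0.0214, 0.1834]
tcp_rot: [-0.21, -3.134, -0.0]
wrist_force: [0.0, -0.5, -1.1]
width: 0.29
grip_force: 60.2
time: 5.33
tool_pos: [0.5068, 0.0234, 0.1832]
tcp_rot: [-0.533, -3.096, 0.0]
wrist_force: [-0.5, -0.4, -0.9]
width: 0.295
grip_force: 60.3
[0.50683408 0.02341207 0.18326031] [-5.33854815e-01 -3.09577731e+00  4.20400547e-05] [-0.30313146  1.30378004 -0.82321455] [-0.01370372 -0.01777373  0.00171287] 0.2914476666173971 60.32094955444336
wrist [323.4 262.8] [358.7 243.3] [324.7 243.3]
side [331.9 231.6] [336.1 243.1] [332.5 247.7]
scene [341.4 207.9] [330.8 224.5] [340.8 221.2]
```

View pics/w3.png

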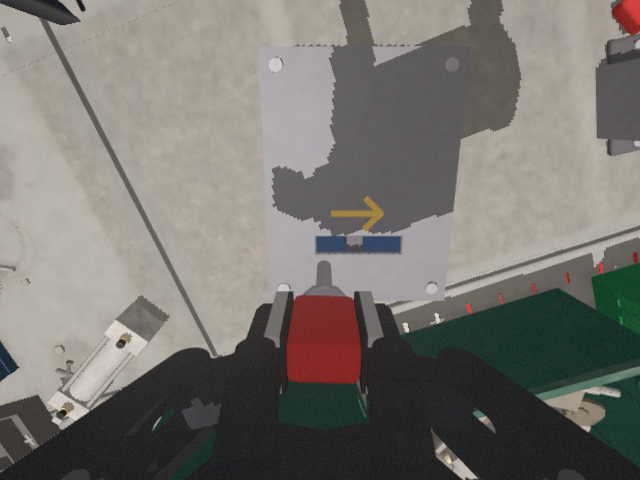

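View pics/c3.png

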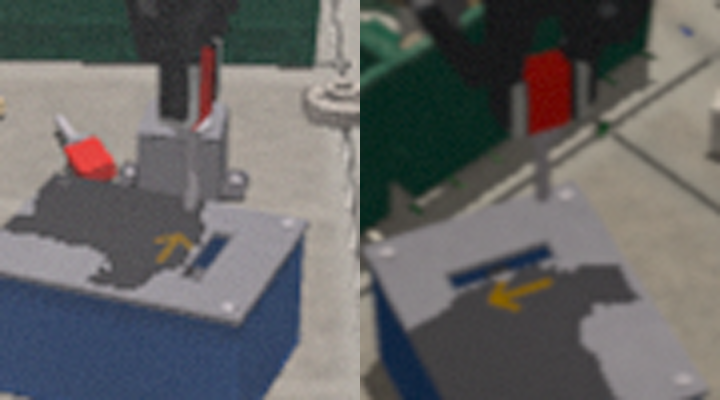

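The wrist view shows the slot spanning columns 316–402 at row 245 and the pin tip at (324,263), as predicted: the pin is held upright. The crops show the lookalike pin lying down behind; I passed well above it, so I think it fell by itself. Next I lower the pin gently.

```bash
python3 -m crank '[[[-0.21,0.13,1.5,0,0,0],[0,0,1.5,0,0,0],[0,0,0.3,0,0,0],[0,0,0,0,0,0],[0,0,0,0,0,0],[0,0,0,0,0,0]]]'
python3 -m crank '[[[0,0,0.3,0,0,0],[0,0,0.3,0,0,0],[0,0,0.3,0,0,0],[0,0,0.3,0,0,0],[0,0,0,0,0,0],[0,0,0,0,0,0]]]'
```

```text
time: 5.98
tool_pos: [0.51, 0.0235, 0.1512]
tcp_rot: [0.537, 3.094, 0.0]
wrist_force: [-0.1, -0.2, -0.5]
width: 0.299
grip_force: 60.3
time: 6.48
tool_pos: [0.509, 0.0235, 0.1379]
tcp_rot: [-0.537, -3.094, 0.0]
wrist_force: [-0.3, 0.6, -0.4]
width: 0.298
grip_force: 60.3
```

```bash
python3 -m crank '[[[0,0,0.4,0,0,0],[0,0,0.4,0,0,0],[0,0,0.4,0,0,0],[0,0,0,0,0,0],[0,0,0,0,0,0]]]'
python3 -m crank '[[[0,0,0.5,0,0,0],[0,0,0.5,0,0,0],[0,0,0.5,0,0,0],[0,0,0.4,0,0,0],[0,0,0,0,0,0],[0,0,0,0,0,0]]]'
python3 - <<'E'
from h import *
F=[];T=[]
for _ in range(10):
    read_camera("side");s=read_state();F.append(s["wrist_force"]);T.append(s["tool_pos"])
print(np.mean(F,0),np.std(F,0),np.mean(T,0),np.std(T,0))
E
```

```text
time: 6.9
tool_pos: [0.5089, 0.0235, 0.1257]
tcp_rot: [-0.537, -3.094, 0.0]
wrist_force: [-0.1, 0.6, -0.4]
width: 0.296
grip_force: 60.3
time: 7.4
tool_pos: [0.5089, 0.0235, 0.1067]
tcp_rot: [-0.537, -3.094, 0.0]
wrist_force: [-0.2, -0.1, -0.3]
width: 0.297
grip_force: 60.3
[ 0.05607693  0.11036094 -1.06243222] [0.37483306 0.48319054 0.50851671] [0.50951585 0.02344779 0.1074734 ] [1.16440565e-04 8.57592215e-06 1.45894439e-04]
```

```bash
python3 -m crank '[[[0,0.1,0,0,0,0],[0,0.1,0,0,0,0],[0,0.1,0,0,0,0],[0,0.1,0,0,0,0],[0,0.1,0,0,0,0],[0,0.1,0,0,0,0],[0,0,0,0,0,0],[0,0,0,0,0,0]]]'
python3 -m crank '[[[0,0.1,0,0,0,0],[0,0.1,0,0,0,0],[0,0,0,0,0,0],[0,0,0,0,0,0]]]'
python3 -m crank '[[[0,0.1,0,0,0,0],[0,0.1,0,0,0,0],[0,0,0,0,0,0],[0,0,0,0,0,0]]]'
```

```text
time: 8.57
tool_pos: [0.5114, 0.0292, 0.1073]
tcp_rot: [-0.537, -3.095, 0.0]
wrist_force: [0.1, 0.5, -0.6]
width: 0.295
grip_force: 60.3
time: 8.9
tool_pos: [0.5121, 0.031, 0.1073]
tcp_rot: [-0.537, -3.095, -0.0]
wrist_force: [0.1, -0.0, -0.5]
width: 0.297
grip_force: 60.3
time: 9.23
tool_pos: [0.5127, 0.0329, 0.1073]
tcp_rot: [0.537, 3.095, -0.0]
wrist_force: [-0.1, -1.0, -0.8]
width: 0.294
grip_force: 60.3
```

```bash
python3 -m crank '[[[0,0.1,0,0,0,0],[0,0.1,0,0,0,0],[0,0,0,0,0,0],[0,0,0,0,0,0]]]'
python3 -m crank '[[[0,0.1,0,0,0,0],[0,0,0,0,0,0],[0,0,0,0,0,0]]]'
python3 -m crank '[[[0,0.1,0,0,0,0],[0,0,0,0,0,0],[0,0,0,0,0,0]]]'
```

```text
time: 9.57
tool_pos: [0.5133, 0.0344, 0.1073]
tcp_rot: [-0.537, -3.095, 0.001]
wrist_force: [-0.2, -1.7, -0.2]
width: 0.296
grip_force: 60.4
time: 9.82
tool_pos: [0.5136, 0.0353, 0.1073]
tcp_rot: [-0.537, -3.095, 0.001]
wrist_force: [-1.3, -3.6, 0.3]
width: 0.291
grip_force: 60.4
time: 10.07
tool_pos: [0.514, 0.0365, 0.1073]
tcp_rot: [-0.537, -3.095, 0.0]
wrist_force: [-1.5, -2.7, 0.2]
width: 0.298
grip_force: 60.4
```

```bash
cat > chk.py <<'E'
from h import *
F=[]
for _ in range(4):
    j=read_camera("side");F.append(read_state()["wrist_force"])
r=cv2.imread("pics/side3.png")
n=camera_model("side")
u,v=proj(n,[.36,.10,.03]).astype(int) # ~25-40 mm in front of the box front
d=np.abs(j[v-8:v+8,u-8:u+8].astype(int)-r[v-8:v+8,u-8:u+8]).mean()
print("F",np.mean(F,0).round(2),"diff",d.round(1),(u,v)); cv2.imwrite("pics/last.png",j)
E
python3 chk.py
python3 -m crank '[[[0,0.1,0,0,0,0],[0,0,0,0,0,0],[0,0,0,0,0,0]]]'; python3 chk.py
python3 -m crank '[[[0,0.1,0,0,0,0],[0,0,0,0,0,0],[0,0,0,0,0,0]]]'; python3 chk.py
```

```text
F [-0.85 -3.46  0.09] diff 4.0 (np.int64(272), np.int64(249))
time: 10.52
tool_pos: [0.5144, 0.0376, 0.1073]
tcp_rot: [0.537, 3.095, 0.0]
wrist_force: [-1.0, -3.1, -0.7]
width: 0.301
grip_force: 60.4
F [-1.34 -3.6  -0.02] diff 3.4 (np.int64(272), np.int64(249))
time: 10.97
tool_pos: [0.5147, 0.0386, 0.1073]
tcp_rot: [-0.537, -3.095, 0.0]
wrist_force: [-0.8, -3.0, -0.6]
width: 0.297
grip_force: 60.4
F [-0.63 -3.35 -0.24] diff 4.8 (np.int64(272), np.int64(249))
```

```bash
python3 -m crank '[[[0,0.05,0,0,0,0],[0,0,0,0,0,0],[0,0,0,0,0,0]]]'; python3 chk.py
python3 -m crank '[[[0,0.05,0,0,0,0],[0,0,0,0,0,0],[0,0,0,0,0,0]]]'; python3 chk.py
```

```text
time: 11.42
tool_pos: [0.5149, 0.0389, 0.1073]
tcp_rot: [-0.537, -3.095, 0.0]
wrist_force: [-0.7, -3.7, 0.1]
width: 0.294
grip_force: 60.4
F [-0.83 -3.57 -0.03] diff 4.9 (np.int64(272), np.int64(249))
time: 11.87
tool_pos: [0.5151, 0.0395, 0.1073]
tcp_rot: [-0.537, -3.095, -0.0]
wrist_force: [-1.4, -3.6, 0.1]
width: 0.297
grip_force: 60.4
F [-1.19 -3.53  0.16] diff 4.9 (np.int64(272), np.int64(249))
```

```bash
python3 - <<'E'
import cv2,numpy as np
for a,b in(("side3","last"),("side0","last")):
    d=cv2.absdiff(cv2.GaussianBlur(cv2.imread(f"pics/{a}.png"),(5,5),0),cv2.GaussianBlur(cv2.imread(f"pics/{b}.png"),(5,5),0)).max(2)
    n,_,s,c=cv2.connectedComponentsWithStats((d>30).astype(np.uint8));print([(*map(int,q),) for q in s[1:] if q[4]>25])
E
python3 -m crank '[[[0,0.05,0,0,0,0],[0,0,0,0,0,0],[0,0,0,0,0,0]]]'; python3 chk.py
```

```text
[(65, 0, 29, 122, 1002), (109, 0, 25, 131, 1094), (169, 0, 88, 56, 1484), (251, 0, 12, 11, 83), (263, 0, 100, 141, 5145), (257, 20, 18, 33, 348), (139, 129, 15, 49, 156), (118, 130, 16, 6, 35), (319, 152, 38, 18, 370), (320, 168, 9, 12, 66), (84, 170, 23, 45, 123), (50, 176, 7, 19, 28), (87, 177, 16, 37, 105), (320, 193, 31, 55, 773), (325, 197, 7, 13, 58), (294, 224, 9, 11, 75), (249, 243, 19, 17, 207), (308, 242, 13, 11, 91), (322, 248, 10, 6, 41), (148, 251, 23, 4, 49)]
[(29, 0, 43, 141, 2537), (40, 0, 36, 134, 2822), (79, 0, 73, 181, 6829), (169, 0, 121, 58, 2935), (276, 12, 86, 67, 1530), (276, 54, 12, 49, 379), (328, 70, 25, 9, 171), (317, 77, 46, 63, 2077), (253, 78, 6, 23, 113), (10, 138, 87, 62, 2331), (319, 152, 37, 19, 443), (97, 159, 11, 7, 29), (76, 163, 14, 4, 29), (133, 177, 8, 8, 47), (94, 183, 14, 24, 235), (287, 182, 64, 72, 1911), (139, 185, 4, 12, 26), (105, 197, 33, 24, 212), (54, 199, 50, 27, 304), (236, 238, 46, 26, 756), (140, 246, 55, 10, 387), (63, 254, 16, 18, 183), (144, 259, 9, 8, 40)]
time: 12.32
tool_pos: [0.5154, 0.0403, 0.1073]
tcp_rot: [0.538, 3.095, 0.001]
wrist_force: [-0.3, -2.7, -0.9]
width: 0.292
grip_force: 60.3
F [-0.99 -2.16 -0.62] diff 40.7 (np.int64(272), np.int64(249))
```

The force dropped and the picture in front of the box changed: tripped. Now back off and lift out.

```bash
python3 -m crank '[[[0,-0.2,0,0,0,0],[0,-0.3,0,0,0,0],[0,-0.3,0,0,0,0],[0,-0.3,0,0,0,0],[0,-0.3,0,0,0,0],[0,0,0,0,0,0],[0,0,0,0,0,0]]]'
python3 chk.py
python3 -m crank '[[[0,0,-0.5,0,0,0],[0,0,-1,0,0,0],[0,0,-1,0,0,0],[0,0,-1,0,0,0],[0,0,-1,0,0,0],[0,0,-1,0,0,0],[0,0,0,0,0,0]]]'
```

```text
time: 13.1
tool_pos: [0.5105, 0.0267, 0.1073]
tcp_rot: [0.538, 3.095, 0.001]
wrist_force: [-0.2, 1.4, -1.4]
width: 0.293
grip_force: 60.3
F [ 0.01  0.1  -1.38] diff 44.0 (np.int64(272), np.int64(249))
time: 13.88
tool_pos: [0.5126, 0.0268, 0.1657]
tcp_rot: [0.536, 3.09, 0.002]
wrist_force: [0.4, -0.9, -1.1]
width: 0.298
grip_force: 60.3
```

```bash
python3 - <<'E'
import cv2
cv2.imwrite("pics/l4.png",cv2.resize(cv2.imread("pics/last.png")[160:300,220:400],(771,600),interpolation=2))
E
```

```text
(no output)
```

View pics/l4.png

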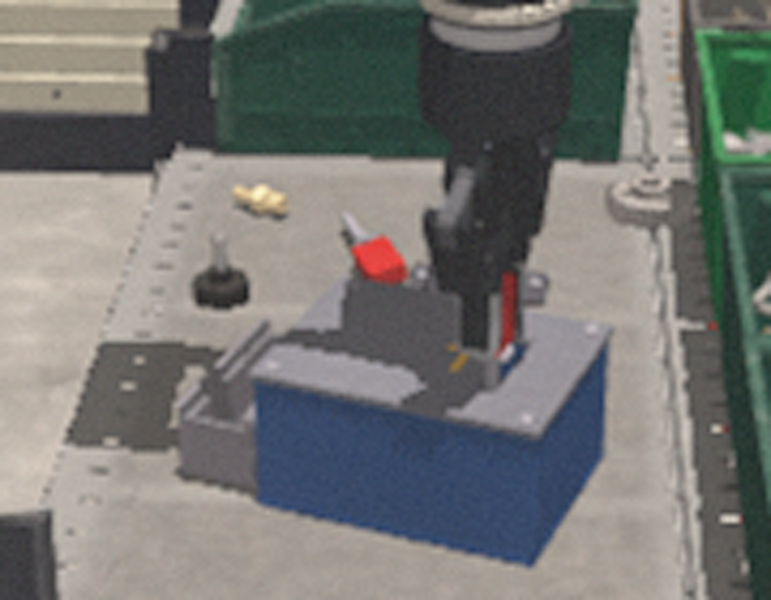

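The tray is out (crop (215,430)) and the pin is free. Now return to the stand.

```bash
python3 -m crank '[[[0,0,-2,0,0,0],[0,0,-0.5,0,0,-0.105],[0,0,0,0,0,-0.105],[0.58,3.2,0,0,0,0],[0.58,3.2,0,0,0,0],[0.58,3.2,0,0,0,0],[0.58,3.2,0,0,0,0],[0.58,3.2,0,0,0,0]]]'
python3 -m crank '[[[0.58,3.2,0,0,0,0],[0.58,3.2,0,0,0,0],[0.58,3.2,0,0,0,0],[0,0,0,0,0,0],[0,0,0,0,0,0],[0,0,0,0,0,0],[0,0,0,0,0,0],[0,0,0,0,0,0]]]'
cat > where.py <<'E'
from h import *
T=[];R=[]
for _ in range(6):
    i=read_camera("wrist");s=read_state();T.append(s["tool_pos"]);R.append(s["tcp_rot"]);m=camera_model("wrist")
t=np.mean(T,0);M=cv2.Rodrigues(R[-1])[0];d=np.array([.4976,.2916,.0604])-t
print(t,"yaw y",np.degrees(np.arctan2(M[1,1],M[0,1])),"tilt",M[:2,2],"move cm",(M.T@d*100).round(2),s["wrist_force"])
cv2.imwrite("pics/w5.png",i)
print("tip proj",proj(m,t-[0,0,.058]),"hole",proj(m,[.4974,.2917,.052]))
E
python3 where.py
```

```text
time: 14.55
tool_pos: [0.5028, 0.1905, 0.1873]
tcp_rot: [0.211, 3.134, 0.0]
wrist_force: [0.7, 0.7, -0.1]
width: 0.296
grip_force: 60.3
time: 15.22
tool_pos: [0.4988, 0.2855, 0.1872]
tcp_rot: [-0.212, -3.134, 0.001]
wrist_force: [-0.1, 0.2, -1.0]
width: 0.296
grip_force: 60.3
[0.4988647  0.28581137 0.18734896] yaw y 82.2873326094095 tilt [1.67126071e-04 5.57593449e-05] move cm [ 0.21  0.56 12.69] [-0.97782766 -0.05036948 -1.30907526]
tip proj [322.5 263. ] hole [330.2 223.8]
```

```bash
python3 -m crank '[[[0.21,0.56,1,0,0,0],[0,0,2,0,0,0],[0,0,2,0,0,0],[0,0,1.2,0,0,0],[0,0,0,0,0,0],[0,0,0,0,0,0],[0,0,0,0,0,0],[0,0,0,0,0,0]]]'
python3 where.py; python3 -c "
import cv2
cv2.imwrite('pics/w6.png',cv2.resize(cv2.imread('pics/w5.png')[130:330,220:440],(660,600),interpolation=2))"
```

```text
time: 16.18
tool_pos: [0.4983, 0.2931, 0.1267]
tcp_rot: [0.21, 3.132, 0.002]
wrist_force: [0.6, -0.2, -0.2]
width: 0.298
grip_force: 60.3
[0.49802979 0.2928519  0.12637357] yaw y 82.33008936514938 tilt [0.00088899 0.0004634 ] move cm [ 0.03 -0.13  6.6 ] [ 0.19895534 -0.4194098  -1.10664528]
tip proj [323.6 263.7] hole [321.6 253.2]
```

View pics/w6.png

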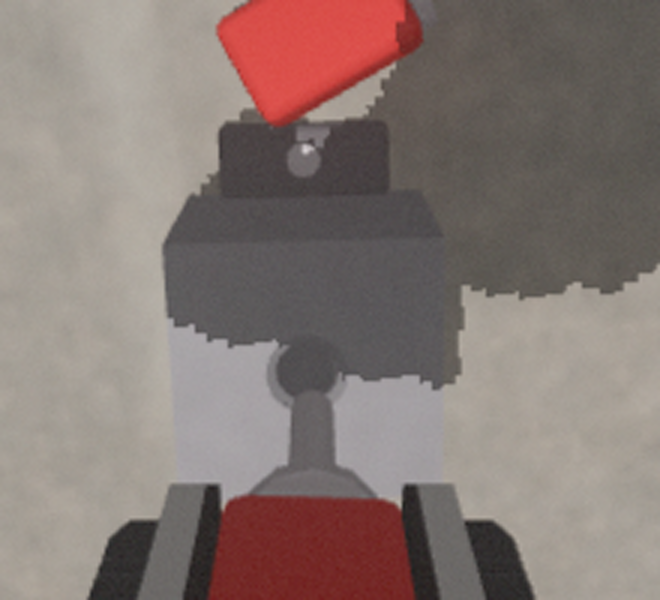

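The hole at (322,253) and tip at (324,262) agree with prediction; the fallen pin is clear. Insert.

```bash
python3 -m crank '[[[0.03,-0.11,0,0,0,0],[0,0,0.4,0,0,0],[0,0,0.5,0,0,0],[0,0,0.5,0,0,0],[0,0,0.4,0,0,0],[0,0,0.4,0,0,0],[0,0,0,0,0,0],[0,0,0,0,0,0]]]'
python3 -m crank '[[[0,0,0.5,0,0,0],[0,0,0.5,0,0,0],[0,0,0,0,0,0],[0,0,0,0,0,0]]]'
python3 where.py
```

```text
time: 17.15
tool_pos: [0.4965, 0.2913, 0.1026]
tcp_rot: [-0.21, -3.134, 0.001]
wrist_force: [0.0, 0.1, -1.0]
width: 0.296
grip_force: 60.3
time: 17.48
tool_pos: [0.4965, 0.2912, 0.0927]
tcp_rot: [-0.21, -3.134, 0.001]
wrist_force: [0.2, 1.0, -1.8]
width: 0.292
grip_force: 60.3
[0.49698664 0.29148549 0.09338308] yaw y 82.33404833470084 tilt [0.00040284 0.00018446] move cm [-0.06  0.02  3.3 ] [-0.72469236  1.2299491  -0.37733028]
tip proj [323.  262.6] hole [323.5 274.6]
```

In the hole (tip at z≈35 mm), no contact force. Lower the rest.

```bash
python3 -m crank '[[[-0.05,0,0.5,0,0,0],[0,0,0.7,0,0,0],[0,0,0.7,0,0,0],[0,0,0.6,0,0,0],[0,0,0.4,0,0,0],[0,0,0.2,0,0,0],[0,0,0,0,0,0],[0,0,0,0,0,0]]]'
python3 -m crank '[[[0,0,0.1,0,0,0],[0,0,0,0,0,0],[0,0,0,0,0,0],[0,0,0,0,0,0]]]'; python3 where.py
```

```text
time: 18.45
tool_pos: [0.4974, 0.2913, 0.0621]
tcp_rot: [-0.21, -3.134, 0.0]
wrist_force: [1.1, -0.8, -0.7]
width: 0.295
grip_force: 60.3
time: 18.78
tool_pos: [0.4976, 0.2915, 0.0616]
tcp_rot: [0.21, 3.134, 0.0]
wrist_force: [-0.6, -0.1, -0.8]
width: 0.296
grip_force: 60.3
[0.49747729 0.29140907 0.06143401] yaw y 82.33765910254168 tilt [ 5.10131801e-05 -7.77397734e-06] move cm [-0.01  0.02  0.1 ] [-1.21195251 -0.25111576 -1.42801841]
tip proj [323.2 263. ] hole [323.7 302. ]
```

```bash
python3 -m crank '[[[0,0,0.07,0,0,0],[0,0,0,0,0,0],[0,0,0,0,0,0]]]'
python3 -m crank '[[[0,0,0,0,0,0],[0,0,0,0,0,0],[0,0,0,0,0,0],[0,0,0,0,0,0],[0,0,0,0,0,0],[0,0,0,0,0,0],[0,0,0,0,0,0]]]' 6
python3 -m crank '[[[0,0,-1,0,0,0],[0,0,-2,0,0,0],[0,0,-3,0,0,0],[0,0,-4,0,0,0],[0,0,-4,0,0,0],[0,0,-2,0,0,0],[0,0,0,0,0,0],[0,0,0,0,0,0]]]'
python3 where.py; python3 chk.py; python3 - <<'E'
from h import *
i=cv2.imread("pics/w5.png");m=camera_model("wrist")
r=((i[...,2]>150)&(i[...,1]<90)).astype(np.uint8)
n,_,s,c=cv2.connectedComponentsWithStats(r);print([(q.tolist(),p.round(1)) for q,p in zip(s[1:],c[1:]) if q[4]>60],"expect top",proj(m,[.4976,.2916,.096]))
E
```

```text
time: 19.33
tool_pos: [0.4973, 0.2913, 0.0605]
tcp_rot: [-0.21, -3.134, 0.0]
wrist_force: [-0.4, -0.3, -0.7]
width: 0.293
grip_force: 60.3
time: 19.92
tool_pos: [0.4974, 0.2914, 0.0606]
tcp_rot: [0.21, 3.135, 0.0]
wrist_force: [0.2, -0.0, 0.4]
width: 0.702
grip_force: 0.0
time: 20.58
tool_pos: [0.4986, 0.292, 0.2236]
tcp_rot: [0.21, 3.13, 0.004]
wrist_force: [-0.0, 0.5, -0.0]
width: 0.703
grip_force: 0.0
[0.4964725  0.29087329 0.21918122] yaw y 82.33542648253679 tilt [-0.0032366  -0.00172845] move cm [-0.15  0.12 15.88] [-0.04477053 -0.19247671  0.12059791]
tip proj [323.5 263.7] hole [325.  218.3]
F [-0.16  0.04  0.16] diff 41.8 (np.int64(272), np.int64(249))
[([304, 114, 50, 41, 1129], array([329.6, 134.9])), ([308, 223, 35, 21, 472], array([326.2, 233.3]))] expect top [324.1 231.5]
```

```bash
python3 -m crank '[[[0,0,0,0,0,0],[0,0,0,0,0,0],[0,0,0,0,0,0],[0,0,0,0,0,0]]]'; python3 -c "
from workcell import *
print(finish_job())"
```

```text
time: 21.42
tool_pos: [0.4974, 0.2914, 0.2207]
tcp_rot: [0.21, 3.134, 0.0]
wrist_force: [0.2, 0.3, 0.2]
width: 0.704
grip_force: 0.0
the job is handed in; nothing more can be done
None
```

The catch tripped at about 3.5 N and the tray sprang out, and the pin is back in its stand; I handed the job in at about 21 s, no result came back, and the spare lookalike pin fell over early on, apparently by itself (the gripper only passed well above it).

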